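# Set out the fingerprint kit on its outline cards

### The arm

A 6-joint arm with a two-finger parallel gripper is mounted at the origin on the work surface. World frame = base frame: x ahead of the robot, y to its left, z up, the work surface at z = 0. Lengths are in m, angles in rad, forces in N, time in s.
With the tool pointing down it reaches from about 0.25 to 0.8 m from the base axis. Payload 3.9 kg.
Tool frame: the origin (TCP) lies on the front face of the gripper's body, between the roots of the fingers; the fingertips stand 73 mm ahead of it and the grasp point (between the pads) lies 54 mm ahead of it; z points along the fingers, y is the line along which they close (so a half turn about z gives the same grasp; the last joint's range is limited). The gripper opens to 85 mm and grips with 20 to 120 N. Pads are 22 mm wide; open, the fingers measure 114 mm over their backs; the gripper's body (76 mm by 85 mm) begins 54 mm behind the grasp point. The pads swing forward as they close: fully open they stand 13 mm farther back than shut.
Start: joints at [-1.14, 0.26, -0.138, 1.173, 0, 1.571], TCP at [0.219, -0.477, 0.304] pointing down, gripper open.
Joint ranges: [-2.78, 2.78], [-0.83, 1.72], [-1.28, 1.37], [-1.9, 2.12], [-1.57, 1.48], [-3.14, 3.14]. Speed limits (rad/s): [2.57, 2.57, 3.14, 3.14, 3.14, 3.14].

### API

Orientations are given as a unit quaternion [w, x, y, z].
In Python, from station import * gives the robot as it stands.
- The arm moves only by the shell command python3 -m pendant 'ROWS' [FORCE]. ROWS is text: rows parted by semicolons, each of 5 numbers parted by spaces: the closure in counts, from 0 (fully open) to 255 (shut), then the shift along the tool's x, y, z in mm, then the turn about the tool's z in units of 8 degrees (1.0 is 8 degrees). A call has 1 to 8 rows; each row shifts and turns the commanded pose from where the row before left it, along the tool's axes as they then stand; what a row does not reach is not made up. A row lasts 1/8 s, in which the tool goes at most 62.5 mm and 10.7 degrees, less where a joint would pass 70% of its speed; a pose out of reach is approached as far as the arm can. A call with a gripper value outside its range is refused whole. The fingers move at their own pace and stop on an object; FORCE is the grip in N (left out, the last holds). Time passes only in rows, so rows that do not move let the fingers close. It gives the time, the measured TCP pose, the force, the opening and the grip force at its end, in the units of the state.
- get_state(): the state, without advancing time (a new reading comes with each control period).
- grab_frame(name): name is "scene" or "top" or "wrist"; returns the picture (384x512x3 uint8, red, green, blue); there is no depth.
- camera_info(name): a dict with "fx", "fy", "cx", "cy" (pixels), "cam_to_world" (4x4, takes a point from camera to world coordinates); the wrist camera has in their place "mount" (4x4, takes a point from camera to tool coordinates, whose origin is the TCP and whose axes are the flange's). Camera axes: x right, y up, looking along -z (the intrinsics and any distortion apply to the point x, -y, -z); pixel columns grow to the right and rows downward; lengths in m; the calibration is good to about 2 mm. The wrist camera is an equidistant fisheye: a pixel r from the principal point sees the ray r / f radians off the axis. A picture is of the moment at which its call begins: read the wrist's pose just before it. camera_info takes no time and is no camera call.
- sign_off(): hands the job in; it is judged then, once.
The state is a dict: "t": time; "joint_positions": joint angles; "joint_velocities": joint speeds; "joint_torque": joint torques, N m; "ee_pos": TCP position; "ee_rot": TCP orientation; "contact_force": force on the tool from outside, world axes, zero at the start; "wrist_torque": the same for the moment, N m; "grip_width": finger opening in m; "grip_force": force on a finger pad.
Only numpy, scipy, OpenCV 4.12 (cv2) and the standard library are available. Lean on these libraries where they do the work, as an engineer would, in place of code of your own. Each camera call takes 0.05 s, during which the arm holds its last target. There are 200 camera calls.

### The job

The four loose pieces of the fingerprint kit (wide powder jar, narrow powder jar, roll of lifting tape, oblong ink pad) stand about the table among four white cards. Set each piece on the card whose drawn outline has its shape and size, centred in the outline and flat on the card, the ink pad lined up with its oblong (either way round), and leave the two jars upright. Set every piece down without dropping it, and leave the white mug and the yellow tub where they stand.

Things in the scene. Friction and masses are not known exactly. Their poses are not given: they have to be found in the camera images.
- jar_wide_center (a point): Wide powder jar: upright grey cylinder with black lid, 62 mm in diameter, 48 mm high, about 0.15 kg, loose on the table. Point: its centre, 24 mm above its underside. Stands upright, lid up; z is up, its turn about z does not matter.
- jar_narrow_center (a point): Narrow powder jar: the same look and height (48 mm) but 38 mm in diameter, about 0.07 kg, loose on the table. Point: its centre, 24 mm above its underside. Stands upright, lid up; z is up, its turn about z does not matter.
- tape_center (a point): Roll of lifting tape: white ring lying flat, 50 mm outside diameter, 25 mm hole, 24 mm high, about 0.05 kg, loose on the table. Point: its centre (in the hole), 12 mm above its underside. z is up, along the hole; its turn about z does not matter.
- inkpad_center (a point): Ink pad: closed black oblong case lying flat, 80 mm long (its x) by 45 mm wide (its y) by 22 mm high (z up), about 0.09 kg, loose on the table. Point: its centre, 11 mm above its underside. Turned at any angle about the vertical.
- card_wide: White square card, 96 x 96 mm and 3 mm thick, fixed to the table, with a black line drawn on it: a single large circle 71 mm across (outer edge of a 4 mm line), the place of the wide jar. Origin: centre of the card and of its outline, on the underside (3 mm below its top face).
- card_narrow: White square card, 96 x 96 mm and 3 mm thick, fixed to the table, with a black line drawn on it: a single small circle 47 mm across (outer edge of a 4 mm line), the place of the narrow jar. Origin: centre of the card and of its outline, on the underside (3 mm below its top face).
- card_ring: White square card, 96 x 96 mm and 3 mm thick, fixed to the table, with a black line drawn on it: two circles one inside the other, 59 and 27 mm across (outer edges of 4 mm lines), the place of the tape roll. Origin: centre of the card and of its outline, on the underside (3 mm below its top face).
- card_oblong: White square card, 96 x 96 mm and 3 mm thick, fixed to the table, with a black line drawn on it: an oblong 89 mm (along the card's x) by 54 mm (along its y, outer edges of a 4 mm line), the place of the ink pad, whose x must lie along the card's x, either way round. The card is turned at any angle about z. Origin: centre of the card and of its outline, on the underside (3 mm below its top face).
- mug: White mug standing upright, 88 mm high, 72 mm across, its handle out to its +y (reaching about 66 mm from the axis). Not to be moved. Origin: centre of its underside.
- tub: Yellow round tub standing upright, open at the top, 70 mm high, 80 mm across. Not to be moved. Origin: centre of its underside.

How it is judged:
At the end, for the whole second after the job is handed in: Each piece rests on its own card, released and still: its centre within 12 mm (level) of the card's centre, its underside on the card (within 4 mm), its upright axis within 0.12 rad of vertical; the ink pad's length within 0.2 rad of the oblong's; mug and tub within 20 mm of where they stood (horizontal distance between jar_wide_center and card_wide below 0.012 m and height (world z) of jar_wide_center between 0.023 and 0.031 m and angle between each of jar_wide_center, jar_narrow_center, tape_center, inkpad_center's own z axis and vertical below 0.12 rad and linear speed of each of jar_wide, jar_narrow, tape, inkpad below 0.02 m/s and angular speed of each of jar_wide, jar_narrow, tape, inkpad below 0.3 rad/s and horizontal distance between jar_narrow_center and card_narrow below 0.012 m and height (world z) of jar_narrow_center between 0.023 and 0.031 m and horizontal distance between tape_center and card_ring below 0.012 m and height (world z) of tape_center between 0.011 and 0.019 m and horizontal distance between inkpad_center and card_oblong below 0.012 m and height (world z) of inkpad_center between 0.01 and 0.018 m and angle between the x axis of inkpad_center and the x axis of card_oblong, either way round below 0.2 rad and distance of each of mug, tub from where it was at the start of the episode below 0.02 m); the robot touches nothing.
It fails at once if a piece is dropped: free of the fingers more than 30 mm above the table or card ((contact force between the fingers and jar_wide below 0.02 N and height (world z) of jar_wide_center above 0.057 m) or (contact force between the fingers and jar_narrow below 0.02 N and height (world z) of jar_narrow_center above 0.057 m) or (contact force between the fingers and tape below 0.02 N and height (world z) of tape_center above 0.045 m) or (contact force between the fingers and inkpad below 0.02 N and height (world z) of inkpad_center above 0.044 m)).
It fails at once if the mug or the tub is shifted more than 20 mm or tipped ((distance of mug from where it was at the start of the episode above 0.02 m or angle between mug's own z axis and vertical above 0.3 rad) or (distance of tub from where it was at the start of the episode above 0.02 m or angle between tub's own z axis and vertical above 0.3 rad)).
It also fails if it takes over 120 s, if anything falls off the work surface, if the arm or the gripper's body presses on something with over 40 N, if the wrist force passes 120 N, or if a joint passes its speed limit or range.

## Working session

There is one attempt and no reset: what is moved stays moved. The work goes in short steps, Python scripts to look and compute and a shell command to move; the robot and the scene stay as the last step left them, time stands still between calls to the robot, and variables do not carry over. Pictures are saved under pics/ and viewed, at most 14 in all, crops included, and the job is handed in when it is done.

```bash
mkdir -p pics; ls; python3 - <<'E'
from station import *
import cv2, numpy as np
np.set_printoptions(precision=4,suppress=True)
for n in ["scene","top"]:
    f=grab_frame(n); cv2.imwrite(f"pics/{n}0.png",f[:,:,::-1]); 
for n in ["scene","top","wrist"]: print(n,camera_info(n))
s=get_state(); print(s)
E
```

```text
pics
scene {'fx': 416.6514291813318, 'fy': 416.6514291813318, 'cx': 252.8075691072789, 'cy': 189.731141907984, 'cam_to_world': array([[-0.0497, -0.566 ,  0.8229,  1.3684],
       [ 0.9987, -0.0179,  0.048 ,  0.0679],
       [-0.0124,  0.8242,  0.5662,  0.6329],
       [ 0.    ,  0.    ,  0.    ,  1.    ]])}
top {'fx': 355.6654564591939, 'fy': 355.6654564591939, 'cx': 255.32181783961855, 'cy': 189.36906700446343, 'cam_to_world': array([[-0.0267,  0.9818, -0.1882,  0.3394],
       [-0.9994, -0.0301, -0.015 , -0.0121],
       [-0.0204,  0.1877,  0.982 ,  0.9948],
       [ 0.    ,  0.    ,  0.    ,  1.    ]])}
wrist {'fx': 297.3186396354542, 'fy': 297.3186396354542, 'cx': 256.4976264260984, 'cy': 188.5230507013373, 'mount': array([[ 0.0004,  0.9531,  0.3027,  0.0782],
       [ 1.    , -0.0006,  0.0007, -0.0008],
       [ 0.0009,  0.3027, -0.9531, -0.0708],
       [ 0.    ,  0.    ,  0.    ,  1.    ]])}
{'t': 0.1, 'joint_positions': array([-1.14  ,  0.2606, -0.1392,  1.1727,  0.    ,  1.5708]), 'joint_velocities': array([ 0.0009, -0.0016,  0.0035,  0.0012,  0.    , -0.0001]), 'joint_torque': array([  0.0002, -40.6509,  25.4528,   0.0102,   0.    ,  -0.    ]), 'ee_pos': array([ 0.219 , -0.4766,  0.3032]), 'ee_rot': array([-0.0008,  0.9769,  0.2137, -0.0002]), 'contact_force': array([-0.4572,  0.9227, -0.5815]), 'wrist_torque': array([ 0.0445, -0.0187, -0.0221]), 'grip_force': 0.0, 'grip_width': 0.08534243726995266}
```

View pics/top0.png

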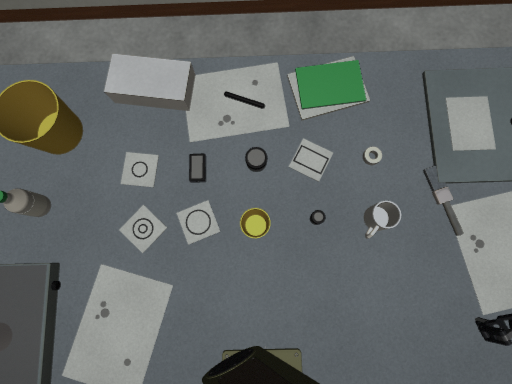

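View pics/scene0.png

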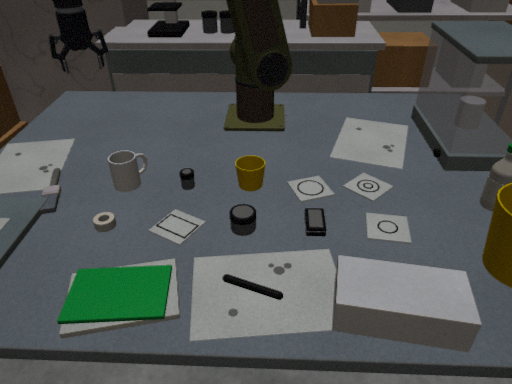

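The top view shows these positions (px). Cards: narrow (140,169), ring (143,229), wide (198,222), oblong (311,159). Pieces: ink pad (198,167), wide jar (256,158), tape (372,155), narrow jar (317,217). Mug is at (385,213) and tub at (256,223). The scene view agrees.

```bash
cat > h.py <<'E'
from station import *
import cv2, numpy as np
from scipy.spatial.transform import Rotation as Rn
np.set_printoptions(precision=4,suppress=True)
def ray(info,uv,z,st=None):
    uv=np.atleast_2d(uv).astype(float)
    x=(uv[:,0]-info["cx"])/info["fx"]; y=(uv[:,1]-info["cy"])/info["fy"]
    if "mount" in info:
        r=np.hypot(x,y)+1e-12; d=np.c_[np.sin(r)*x/r,-np.sin(r)*y/r,-np.cos(r)]
        T=np.eye(4); T[:3,:3]=Rn.from_quat(np.roll(st["ee_rot"],-1)).as_matrix(); T[:3,3]=st["ee_pos"]
        M=T@info["mount"]
    else: d=np.c_[x,-y,-np.ones(len(x))]; M=info["cam_to_world"]
    d=d@M[:3,:3].T; o=M[:3,3]
    return o+d*((z-o[2])/d[:,2])[:,None]
def blob(img,c,half,kind,thr=None):
    x0,y0=max(c[0]-half,0),max(c[1]-half,0)
    g=cv2.cvtColor(img[y0:c[1]+half,x0:c[0]+half],cv2.COLOR_RGB2GRAY)
    m=(g>(thr or 130)) if kind=="white" else (g<(thr or 60))
    cs,_=cv2.findContours(m.astype(np.uint8),cv2.RETR_EXTERNAL,cv2.CHAIN_APPROX_NONE)
    k=max(cs,key=cv2.contourArea)
    return k[:,0,:]+[x0,y0]
def rect(P):  # world xy points -> centre, size, angle of long side
    (c,s,a)=cv2.minAreaRect((P[:,:2]*1000).astype(np.float32))
    if s[1]>s[0]: s=s[::-1]; a+=90
    return np.array(c),np.array(s),(a+90)%180-90
E
python3 - <<'E'
from h import *
img=grab_frame("top"); I=camera_info("top")
g=cv2.cvtColor(img,cv2.COLOR_RGB2GRAY); print("table",g[190,280],g[130,160],"jar",g[158,256],g[167,198],g[217,317],"card",g[160,130],g[150,300],"mug/tape",g[150,368])
for n,c,h,k,z in [("narrow",(140,169),24,"white",.003),("ring",(143,229),28,"white",.003),("wide",(198,222),26,"white",.003),("oblong",(311,159),26,"white",.003),
 ("inkpad",(198,167),20,"dark",.011),("Jwide",(256,158),18,"dark",.024),("Jnarrow",(317,217),14,"dark",.024),("tape",(372,155),15,"white",.012),("mug",(385,213),26,"white",.06)]:
    k=blob(img,c,h,k); P=ray(I,k,z); print(n,*rect(P),"px",k.min(0),k.max(0))
# oblong inner line
k=blob(img,(311,159),15,"dark",90); print("oblong line",*rect(ray(I,k,.003)))
m=cv2.inRange(cv2.cvtColor(img,cv2.COLOR_RGB2HSV),(20,120,80),(35,255,255))[195:250,230:285]
ys,xs=np.nonzero(m); print("tub",ray(I,[[xs.mean()+230,ys.mean()+195]],.035))
E
```

```text
table 102 100 jar 102 101 107 card 159 139 mug/tape 177
narrow [599.8629 336.8396] [95.8633 95.7511] 82.5474853515625 px [121 152] [157 186]
ring [427.7725 321.9088] [96.4669 94.3462] -44.76224136352539 px [119 205] [166 252]
wide [442.5688 166.8848] [96.4529 95.8346] -69.24287605285645 px [176 200] [219 243]
oblong [ 613.6797 -158.2769] [96.6914 94.8214] 60.82390213012695 px [289 138] [332 180]
inkpad [596.698  167.8892] [85.1431 46.2081] 0.48244330286979675 px [189 153] [205 182]
Jwide [612.9108  -1.4198] [70.2043 62.2686] -1.817352294921875 px [245 147] [267 171]
Jnarrow [ 442.8737 -164.1286] [43.1333 36.1209] -47.212650299072266 px [310 210] [325 224]
tape [ 618.5818 -334.7906] [46.0714 44.3273] 88.09837341308594 px [365 147] [381 162]
mug [ 424.6978 -333.8938] [109.7042  71.9456] -20.516220092773438 px [367 200] [401 237]
oblong line [ 637.6612 -159.4799] [83.4158 33.6153] 86.00414276123047
tub [[0.4328 0.0071 0.035 ]]
```

All card sides come out at 95–97 mm, and the piece sizes fit. I'll write a delta planner and then start with the narrow jar.

```bash
cat > plan.py <<'E'
import sys
from h import *
# plan.py x y z yaw(deg of tool x): turn first, then shift in tool axes
x,y,z,yaw=map(float,sys.argv[1:5]); s=get_state()
R=Rn.from_quat(np.roll(s["ee_rot"],-1)).as_matrix(); c=np.degrees(np.arctan2(R[1,0],R[0,0]))
d=np.array([x,y,z])-s["ee_pos"]; dy=(yaw-c+180)%360-180
R2=R@Rn.from_euler("z",-dy,degrees=True).as_matrix()
print("t",s["t"],"yaw",c.round(1),"q6",np.degrees(s["joint_positions"][5]).round(0),"tilt",np.degrees(np.arccos(-R[2,2])).round(2),"turn units",round(-dy/8,2),"shift before/after turn",(R.T@d*1000).round(1),(R2.T@d*1000).round(1))
E
python3 plan.py .443 -.164 .20 65
```

```text
t 0.15 yaw 24.7 q6 90.0 tilt 0.09 turn units -5.04 shift before/after turn [ 334.  -190.4  103.5] [377.9  70.9 103.5]
```

```bash
python3 -m pendant '0 0 0 0 -1.25;0 0 0 0 -1.25;0 0 0 0 -1.25;0 0 0 0 -1.29;0 50 10 12 0;0 50 10 12 0;0 50 10 12 0;0 50 10 12 0' 50; python3 plan.py .443 -.164 .20 65
```

```text
t: 1.15
ee_pos: [0.3406, -0.3112, 0.2554]
ee_rot: [-0.0, 0.843, 0.537, 0.0]
contact_force: [1.1, 0.0, 0.0]
grip_width: 0.0855
grip_force: 0.0
t 1.15 yaw 65.0 q6 73.0 tilt 0.01 turn units -0.0 shift before/after turn [176.7  30.5  55.4] [176.7  30.6  55.4]
```

```bash
python3 -m pendant '0 45 8 14 0;0 45 8 14 0;0 45 8 14 0;0 43 7 14 0;0 0 0 0 0;0 0 0 0 0' ; python3 plan.py .443 -.164 .08 65; python3 - <<'E'
from h import *
cv2.imwrite("pics/w1.png",grab_frame("wrist")[:,:,::-1])
E
```

```text
t: 1.9
ee_pos: [0.443, -0.1645, 0.1998]
ee_rot: [-0.0, 0.843, 0.538, -0.0]
contact_force: [0.5, -0.7, 0.3]
grip_width: 0.0854
grip_force: 0.0
t 1.9 yaw 65.0 q6 95.0 tilt 0.05 turn units 0.0 shift before/after turn [  0.5  -0.1 119.8] [  0.5  -0.1 119.8]
```

View pics/w1.png

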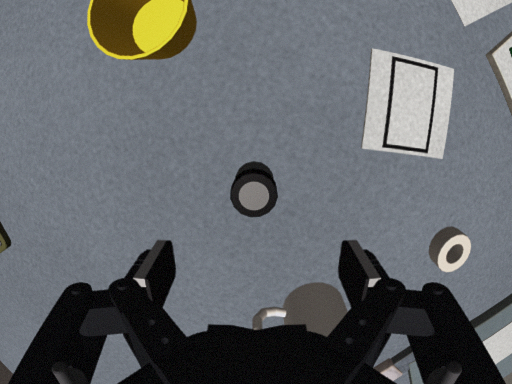

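The wrist view shows the narrow jar's lid at about (254,193), centred between the fingers. The oblong card is at (410,103), its rectangle's long side nearly vertical. I'll check both by casting rays.

```bash
python3 - <<'E'
from h import *
s=get_state(); I=camera_info("wrist"); img=grab_frame("wrist"); cv2.imwrite("pics/w2.png",img[:,:,::-1])
print("lid",ray(I,[[254,195]],.048,s))
k=blob(img,(409,103),58,"white"); print("card",rect(ray(I,k,.003,s)))
k=blob(img,(410,104),45,"dark",50); k2=ray(I,k,.003,s); print("line",rect(k2), k.min(0),k.max(0))
E
```

```text
lid [[ 0.442  -0.1618  0.048 ]]
card (array([ 612.4722, -157.3058]), array([98.5239, 97.5208]), 60.78009796142578)
line (array([ 612.4379, -156.6875]), array([87.8902, 52.873 ]), 61.013877868652344) [382  59] [436 148]
```

```bash
python3 -m pendant '0 0 -1 30 0;0 0 -1 30 0;0 0 0 25 0;0 0 0 20 0;0 0 0 12 0;0 0 0 3 0;255 0 0 0 0;255 0 0 0 0' 50; python3 -m pendant '255 0 0 0 0;255 0 0 0 0;255 0 0 0 0;255 0 0 0 0'; python3 plan.py .5999 .3368 .20 65
```

```text
t: 3.0
ee_pos: [0.4421, -0.1639, 0.0806]
ee_rot: [0.001, 0.843, 0.537, 0.0]
contact_force: [0.1, 1.0, 0.9]
grip_width: 0.0515
grip_force: 0.0
t: 3.5
ee_pos: [0.4419, -0.1637, 0.0806]
ee_rot: [0.001, 0.843, 0.537, 0.0]
contact_force: [-1.1, 0.5, 6.8]
grip_width: 0.0369
grip_force: 49.3
t 3.5 yaw 65.0 q6 95.0 tilt 0.07 turn units 0.0 shift before/after turn [ 520.4  -68.1 -119.5] [ 520.4  -68.2 -119.5]
```

```bash
python3 -m pendant '255 0 0 -20 0;255 0 0 -35 0;255 0 0 -40 0;255 0 0 -25 0;255 45 -8 0 0;255 50 -8 0 0;255 50 -8 0 0;255 50 -8 0 0'; python3 -m pendant '255 50 -8 0 0;255 50 -8 0 0;255 50 -8 0 0;255 50 -8 0 0;255 50 -4 0 0;255 40 0 0 0;255 30 0 0 0;255 0 0 0 0'; python3 plan.py .5999 .3368 .084 65
```

```text
t: 4.5
ee_pos: [0.495, 0.0282, 0.1998]
ee_rot: [0.0, 0.843, 0.537, 0.0]
contact_force: [0.1, -0.2, -1.4]
grip_width: 0.0366
grip_force: 50.0
t: 5.5
ee_pos: [0.5979, 0.3341, 0.1989]
ee_rot: [-0.0, 0.843, 0.538, 0.0]
contact_force: [-0.4, -1.4, -0.6]
grip_width: 0.0368
grip_force: 50.0
t 5.5 yaw 65.1 q6 144.0 tilt 0.02 turn units 0.02 shift before/after turn [  3.3   0.7 114.9] [  3.3   0.6 114.9]
```

```bash
python3 -m pendant '255 3 1 30 0;255 0 0 30 0;255 0 0 25 0;255 0 0 17 0;255 0 0 8 0;255 0 0 4 0;255 0 0 0 0;255 0 0 0 0'; python3 plan.py .5999 .3368 .0835 65
```

```text
t: 6.5
ee_pos: [0.6002, 0.3345, 0.0868]
ee_rot: [0.0, 0.843, 0.537, 0.001]
contact_force: [0.3, 0.5, -1.3]
grip_width: 0.0365
grip_force: 50.0
t 6.5 yaw 65.0 q6 144.0 tilt 0.09 turn units 0.0 shift before/after turn [ 2.  -1.2  3.3] [ 2.  -1.2  3.3]
```

```bash
python3 -m pendant '255 1 -1 1.5 0;255 0 0 1.5 0;255 0 0 0 0;255 0 0 0 0'; python3 plan.py .5999 .3368 .0835 65
```

```text
t: 7.0
ee_pos: [0.5994, 0.3359, 0.0837]
ee_rot: [-0.0, 0.843, 0.537, 0.001]
contact_force: [-1.5, -0.1, 4.7]
grip_width: 0.0365
grip_force: 50.2
t 7.0 yaw 65.0 q6 144.0 tilt 0.07 turn units 0.0 shift before/after turn [1.  0.1 0.2] [1.  0.1 0.2]
```

```bash
python3 -m pendant '120 0 0 0 0;60 0 0 0 0;0 0 0 0 0;0 0 0 0 0;0 0 0 -20 0;0 0 0 -40 0;0 0 0 -50 0;0 0 0 -10 0'; python3 plan.py .5967 .1679 .20 180;  python3 plan.py .613 -.0014 .20 65; python3 - <<'E'
from h import *
s=get_state(); I=camera_info("wrist"); img=grab_frame("wrist"); cv2.imwrite("pics/w3.png",img[:,:,::-1])
E
```

```text
t: 8.0
ee_pos: [0.6011, 0.3366, 0.2075]
ee_rot: [0.0, 0.843, 0.537, 0.004]
contact_force: [0.6, 0.3, 0.6]
grip_width: 0.0852
grip_force: 0.0
t 8.0 yaw 65.0 q6 144.0 tilt 0.45 turn units -14.37 shift before/after turn [-154.8   67.2    6.8] [   4.5 -168.7    6.8]
t 8.0 yaw 65.0 q6 144.0 tilt 0.45 turn units 0.0 shift before/after turn [-301.4  153.5    6.3] [-301.3  153.6    6.3]
```

View pics/w3.png

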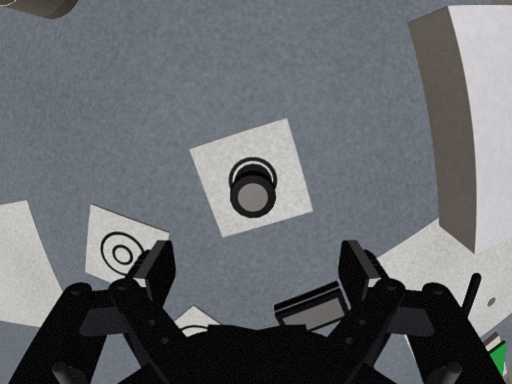

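The narrow jar is upright on its card at (252,190), concentric with its circle. Next is the wide jar.

```bash
python3 -m pendant '0 -40 20 1 0;0 -50 25 1 0;0 -50 25 1 0;0 -50 26 1 0;0 -45 25 1 0;0 -40 20 1 0;0 -26 13 0 0;0 0 0 0 0'; python3 - <<'E'
from h import *
import time
s=get_state(); I=camera_info("wrist"); img=grab_frame("wrist"); cv2.imwrite("pics/w4.png",img[:,:,::-1])
k=blob(img,(254,190),60,"dark",75); print(k.min(0),k.max(0))
x0=200;g=cv2.cvtColor(img[130:260,190:320],cv2.COLOR_RGB2GRAY)
E
python3 plan.py .613 -.0014 .08 65
```

```text
t: 9.05
ee_pos: [0.6106, -0.0045, 0.1952]
ee_rot: [-0.001, 0.844, 0.536, -0.001]
contact_force: [-0.1, 1.0, -0.2]
grip_width: 0.0851
grip_force: 0.0
[215 147] [294 229]
t 9.1 yaw 64.9 q6 115.0 tilt 0.15 turn units -0.01 shift before/after turn [  2.6   1.6 115.4] [  2.6   1.6 115.4]
```

View pics/w4.png

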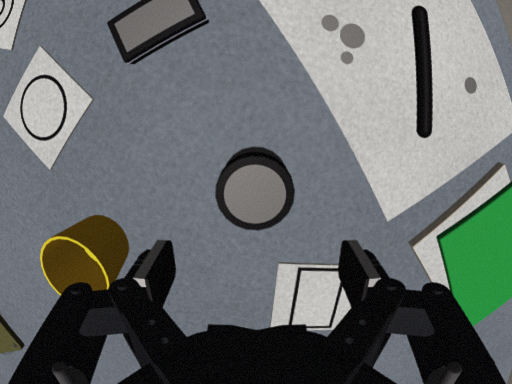

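The wide jar's lid is at (254,190), between the fingers with margin on both sides. Descending.

```bash
python3 -m pendant '0 3 1 30 0;0 0 0 30 0;0 0 0 25 0;0 0 0 20 0;0 0 0 10 0;0 0 0 2 0;0 0 0 0 0;255 0 0 0 0' 60; python3 -m pendant '255 0 0 0 0;255 0 0 0 0;255 0 0 0 0;255 0 0 0 0'; python3 plan.py .4426 .1669 .20 65
```

```text
t: 10.1
ee_pos: [0.6144, 0.0, 0.0808]
ee_rot: [0.0, 0.843, 0.537, 0.001]
contact_force: [-0.2, -0.4, -0.2]
grip_width: 0.0696
grip_force: 0.0
t: 10.6
ee_pos: [0.6142, 0.0001, 0.0811]
ee_rot: [0.0, 0.843, 0.537, 0.001]
contact_force: [-1.1, 0.4, 6.4]
grip_width: 0.0606
grip_force: 64.7
t 10.6 yaw 65.0 q6 115.0 tilt 0.09 turn units -0.0 shift before/after turn [  78.8 -225.9 -119. ] [  78.8 -225.9 -119. ]
```

```bash
python3 -m pendant '255 0 0 -20 0;255 0 0 -35 0;255 0 0 -40 0;255 0 0 -25 0;255 10 -30 0 0;255 15 -45 0 0;255 16 -45 0 0;255 15 -45 0 0'; python3 -m pendant '255 13 -36 0 0;255 10 -25 0 0;255 0 0 0 0;255 0 0 0 0'; python3 plan.py .4426 .1669 .0845 65
```

```text
t: 11.6
ee_pos: [0.4867, 0.1211, 0.1998]
ee_rot: [-0.0, 0.844, 0.537, 0.0]
contact_force: [0.9, 0.5, -1.3]
grip_width: 0.0606
grip_force: 65.4
t: 12.1
ee_pos: [0.4429, 0.1668, 0.2]
ee_rot: [0.0, 0.843, 0.537, 0.0]
contact_force: [1.2, 0.0, -1.5]
grip_width: 0.0608
grip_force: 65.5
t 12.1 yaw 65.0 q6 136.0 tilt 0.06 turn units -0.0 shift before/after turn [ -0.1  -0.4 115.5] [ -0.1  -0.4 115.5]
```

```bash
python3 -m pendant '255 0 0 30 0;255 0 0 30 0;255 0 0 25 0;255 0 0 17 0;255 0 0 8 0;255 0 0 4 0;255 0 0 0 0;255 0 0 0 0'; python3 -m pendant '255 0 0 1 0;255 0 0 0 0'; python3 plan.py .4426 .1669 .084 65
```

```text
t: 13.1
ee_pos: [0.4429, 0.1672, 0.0865]
ee_rot: [0.0, 0.843, 0.537, 0.001]
contact_force: [-0.6, 0.2, -0.7]
grip_width: 0.0607
grip_force: 65.5
t: 13.35
ee_pos: [0.4423, 0.1672, 0.0851]
ee_rot: [0.0, 0.843, 0.537, 0.0]
contact_force: [-0.6, -0.3, -1.8]
grip_width: 0.0609
grip_force: 65.5
t 13.35 yaw 65.0 q6 136.0 tilt 0.02 turn units 0.0 shift before/after turn [-0.1  0.3  1.1] [-0.1  0.3  1.1]
```

```bash
python3 -m pendant '255 0 0 1 0;255 0 0 0 0;160 0 0 0 0;0 0 0 0 0;0 0 0 0 0;0 0 0 -20 0;0 0 0 -40 0;0 0 0 -50 0'; python3 -m pendant '0 0 0 -5 0;0 0 0 0 -1.25;0 0 0 0 -1.25;0 0 0 0 -1.25;0 0 0 0 -1.25;0 0 0 0 -1.25;0 0 0 0 -1.25;0 0 0 0 -1.25'; python3 plan.py .597 .168 .20 180
```

```text
t: 14.35
ee_pos: [0.4415, 0.1667, 0.1942]
ee_rot: [-0.0, 0.843, 0.537, -0.001]
contact_force: [0.1, 0.7, 0.4]
grip_width: 0.0853
grip_force: 0.0
t: 15.35
ee_pos: [0.4417, 0.1668, 0.1978]
ee_rot: [-0.001, 0.38, 0.925, -0.001]
contact_force: [-0.2, -0.3, -0.3]
grip_width: 0.0852
grip_force: 0.0
t 15.35 yaw 135.3 q6 65.0 tilt 0.11 turn units -5.58 shift before/after turn [-109.6  110.    -2.5] [-155.3    1.2   -2.5]
```

```bash
python3 -m pendant '0 0 0 0 -1.2;0 0 0 0 -1.2;0 0 0 0 -1.2;0 0 0 0 -1.2;0 -40 0 -1 -0.78;0 -50 0 -1 0;0 -40 0 -1 0;0 -25 1 0 0';python3 -m pendant '0 0 0 0 0;0 0 0 0 0';  python3 - <<'E'
from h import *
s=get_state(); I=camera_info("wrist"); img=grab_frame("wrist"); cv2.imwrite("pics/w5.png",img[:,:,::-1])
k=blob(img,(254,190),75,"dark",75); print(k.min(0),k.max(0),rect(ray(I,k,.022,s)),rect(ray(I,k,.011,s)))
E
python3 plan.py .597 .168 .074 180
```

```text
t: 16.35
ee_pos: [0.5986, 0.1624, 0.2005]
ee_rot: [-0.0, 0.003, 1.0, -0.0]
contact_force: [-0.7, 0.6, -0.1]
grip_width: 0.0852
grip_force: 0.0
t: 16.6
ee_pos: [0.5956, 0.1625, 0.2008]
ee_rot: [-0.001, 0.003, 1.0, -0.0]
contact_force: [-1.2, 0.5, 1.7]
grip_width: 0.0855
grip_force: 0.0
[237 139] [289 227] (array([593.8812, 169.3274]), array([81.2308, 45.1914]), -0.28932952880859375) (array([597.171 , 169.5543]), array([84.8077, 47.1813]), -0.2893218994140625)
t 16.65 yaw 179.7 q6 16.0 tilt 0.15 turn units -0.04 shift before/after turn [ -1.8   5.5 127.1] [ -1.8   5.5 127.1]
```

View pics/w5.png

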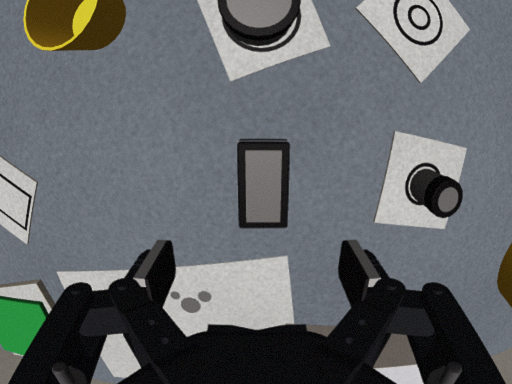

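The ink pad is at (263,184), aligned with the tool. Its measured top is 81x45 mm, centred at (.594,.169). Both jars look well centred on their cards.

```bash
python3 -m pendant '0 0 3.5 30 0;0 0 3 30 0;0 0 0 30 0;0 0 0 22 0;0 0 0 12 0;0 0 0 5 0;0 0 0 0 0;255 0 0 0 0' 50; python3 -m pendant '255 0 0 0 0;255 0 0 0 0;255 0 0 0 0;255 0 0 0 0'; python3 plan.py .613 -.158 .20 61
```

```text
t: 17.65
ee_pos: [0.5977, 0.1694, 0.0739]
ee_rot: [0.001, 0.003, 1.0, 0.0]
contact_force: [0.3, 0.1, -0.3]
grip_width: 0.0699
grip_force: 0.0
t: 18.15
ee_pos: [0.5978, 0.1694, 0.0738]
ee_rot: [0.001, 0.003, 1.0, 0.0]
contact_force: [-0.7, -0.3, 5.4]
grip_width: 0.0441
grip_force: 53.3
t 18.15 yaw 179.6 q6 16.0 tilt 0.1 turn units 14.83 shift before/after turn [ -17.5 -327.2 -126.2] [-278.8  172.2 -126.2]
```

```bash
python3 -m pendant '255 0 0 -20 0;255 0 0 -35 0;255 0 0 -40 0;255 0 0 -30 0;255 0 -30 0 0;255 0 -50 0 0;255 0 -50 0 0;255 0 -50 0 0' && python3 -m pendant '255 0 -50 0 0;255 0 -50 0 0;255 0 -30 0 0;255 0 -17 0 0.93;255 0 0 0 1.25;255 0 0 0 1.25;255 0 0 0 1.25;255 0 0 0 1.25'; python3 -m pendant '255 0 0 0 1.25;255 0 0 0 1.25;255 0 0 0 1.25;255 0 0 0 1.25;255 0 0 0 1.25;255 0 0 0 1.25;255 0 0 0 1.25;255 0 0 0 0';  python3 plan.py .612 -.160 .079 61
```

```text
t: 19.15
ee_pos: [0.5954, -0.0121, 0.1974]
ee_rot: [-0.0, 0.003, 1.0, 0.0]
contact_force: [0.7, -0.4, -0.8]
grip_width: 0.0441
grip_force: 52.7
t: 20.15
ee_pos: [0.5946, -0.1577, 0.1972]
ee_rot: [-0.001, 0.408, 0.913, -0.0]
contact_force: [0.7, 0.2, -1.3]
grip_width: 0.0441
grip_force: 52.6
t: 21.15
ee_pos: [0.5946, -0.1576, 0.1973]
ee_rot: [-0.0, 0.856, 0.517, -0.0]
contact_force: [0.0, 0.3, -0.4]
grip_width: 0.0438
grip_force: 52.6
t 21.15 yaw 62.3 q6 103.0 tilt 0.07 turn units 0.17 shift before/after turn [  6.   16.6 118.3] [  6.4  16.5 118.3]
```

```bash
python3 -m pendant '255 3 8 20 0.17;255 3.4 8.5 30 0;255 0 0 30 0;255 0 0 20 0;255 0 0 12 0;255 0 0 5 0;255 0 0 0 0;255 0 0 0 0'; python3 plan.py .612 -.160 .077 61
```

```text
t: 22.15
ee_pos: [0.6133, -0.1602, 0.0818]
ee_rot: [0.001, 0.862, 0.506, 0.001]
contact_force: [0.5, 0.2, -0.9]
grip_width: 0.0438
grip_force: 52.7
t 22.15 yaw 60.8 q6 105.0 tilt 0.1 turn units -0.02 shift before/after turn [-0.5 -1.2  4.8] [-0.5 -1.2  4.8]
```

```bash
python3 -m pendant '255 0 -1 2 0;255 0 0 1.5 0;255 0 0 1 0;255 0 0 0 0'; python3 plan.py .612 -.160 .077 61
```

```text
t: 22.65
ee_pos: [0.6117, -0.1595, 0.0768]
ee_rot: [0.0, 0.862, 0.506, 0.0]
contact_force: [-0.5, 0.8, 3.2]
grip_width: 0.0441
grip_force: 53.1
t 22.65 yaw 60.8 q6 105.0 tilt 0.01 turn units -0.02 shift before/after turn [-0.3  0.5 -0.2] [-0.3  0.5 -0.2]
```

Contact. Release, rise and go to the tape.

```bash
python3 -m pendant '160 0 0 0 0;0 0 0 0 0;0 0 0 0 0;0 0 0 -20 0;0 0 0 -40 0;0 0 0 -50 0;0 0 0 -13 0;0 0 0 0 0'; python3 - <<'E'
from h import *
s=get_state(); I=camera_info("wrist"); img=grab_frame("wrist"); cv2.imwrite("pics/w6.png",img[:,:,::-1])
E
python3 plan.py .6186 -.3348 .20 61
```

```text
t: 23.65
ee_pos: [0.6123, -0.1597, 0.2001]
ee_rot: [0.001, 0.862, 0.506, 0.001]
contact_force: [-0.0, 0.1, -0.2]
grip_width: 0.0855
grip_force: 0.0
t 23.7 yaw 60.8 q6 105.0 tilt 0.05 turn units -0.02 shift before/after turn [-149.6   91.7   -1.4] [-149.9   91.3   -1.4]
```

View pics/w6.png

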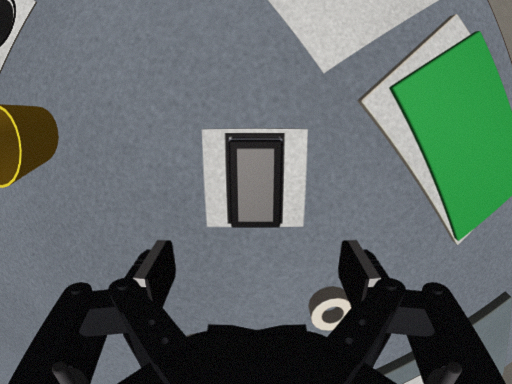

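The ink pad sits aligned in its oblong at (255,182), centred on the card. The tape is at (330,310).

```bash
python3 -m pendant '0 -35 20 0 0;0 -45 28 0 0;0 -40 25 0 0;0 -30 18 0 0;0 0 0 0 0;0 0 0 0 0'; python3 - <<'E'
from h import *
s=get_state(); I=camera_info("wrist"); img=grab_frame("wrist"); cv2.imwrite("pics/w7.png",img[:,:,::-1])
k=blob(img,(254,190),45,"white",140); print(k.min(0),k.max(0),rect(ray(I,k,.024,s)))
E
python3 plan.py .6186 -.3348 .074 61
```

```text
t: 24.45
ee_pos: [0.6172, -0.334, 0.1972]
ee_rot: [-0.002, 0.862, 0.506, -0.001]
contact_force: [0.0, 0.7, -0.5]
grip_width: 0.0854
grip_force: 0.0
[224 159] [281 213] (array([ 614.43  , -329.7405]), array([48.8052, 48.6812]), 15.879202842712402)
t 24.5 yaw 60.9 q6 91.0 tilt 0.18 turn units -0.01 shift before/after turn [ -0.6   2.  123.8] [ -0.6   2.  123.8]
```

View pics/w7.png

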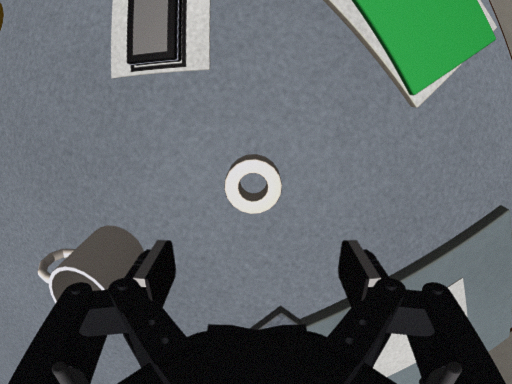

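The tape ring is at (253,186), 49 mm across. It's within a few mm of centred, so I'll descend.

```bash
python3 -m pendant '0 1 -2 30 0;0 0 0 30 0;0 0 0 28 0;0 0 0 20 0;0 0 0 11 0;0 0 0 5 0;0 0 0 0 0;255 0 0 0 0' 40; python3 -m pendant '255 0 0 0 0;255 0 0 0 0;255 0 0 0 0;255 0 0 0 0'; python3 plan.py .4278 .3219 .20 61
```

```text
t: 25.5
ee_pos: [0.6174, -0.3333, 0.0764]
ee_rot: [0.001, 0.862, 0.506, 0.0]
contact_force: [0.5, -0.1, -0.0]
grip_width: 0.0696
grip_force: 0.0
t: 26.0
ee_pos: [0.6173, -0.3333, 0.0767]
ee_rot: [0.001, 0.862, 0.506, 0.0]
contact_force: [-1.6, -0.2, 5.9]
grip_width: 0.0493
grip_force: 41.4
t 26.0 yaw 60.8 q6 91.0 tilt 0.09 turn units -0.02 shift before/after turn [ 479.8 -484.5 -124. ] [ 481.2 -483.1 -124. ]
```

```bash
python3 -m pendant '255 0 0 -15 0;255 0 0 -30 0;255 0 0 -40 0;255 0 0 -39 0;255 25 -25 0 0;255 35 -35 0 0;255 38 -38 0 0;255 38 -38 0 0' && python3 -m pendant '255 40 -40 0 0;255 40 -40 0 0;255 40 -40 0 0;255 40 -40 0 0;255 40 -40 0 0;255 40 -40 0 0;255 35 -35 0 0;255 30 -30 0 0'; python3 plan.py .4278 .3219 .20 61
```

```text
t: 27.0
ee_pos: [0.5639, -0.1467, 0.2002]
ee_rot: [0.0, 0.862, 0.506, 0.001]
contact_force: [1.5, 0.9, -0.3]
grip_width: 0.0492
grip_force: 41.6
t: 28.0
ee_pos: [0.4461, 0.2689, 0.2003]
ee_rot: [-0.0, 0.862, 0.507, 0.001]
contact_force: [1.2, 0.1, -1.1]
grip_width: 0.0494
grip_force: 41.6
t 28.0 yaw 60.9 q6 150.0 tilt 0.08 turn units -0.01 shift before/after turn [ 37.4 -41.8   0.3] [ 37.5 -41.7   0.3]
```

```bash
python3 -m pendant '255 22 -24 0 0;255 13 -14 0 0;255 0 0 30 0;255 0 0 30 0;255 0 0 28 0;255 0 0 18 0;255 0 0 9 0;255 0 0 0 0'; python3 -m pendant '255 0 0 0 0;255 0 0 0 0';python3 plan.py .4278 .3219 .0795 61
```

```text
t: 29.0
ee_pos: [0.4305, 0.3157, 0.0843]
ee_rot: [0.0, 0.862, 0.506, -0.0]
contact_force: [-0.3, 0.6, 0.1]
grip_width: 0.0489
grip_force: 41.6
t: 29.25
ee_pos: [0.431, 0.3164, 0.0853]
ee_rot: [-0.0, 0.862, 0.506, 0.001]
contact_force: [-1.3, 0.6, -1.1]
grip_width: 0.049
grip_force: 41.6
t 29.25 yaw 60.8 q6 155.0 tilt 0.1 turn units -0.02 shift before/after turn [ 3.2 -5.5  5.8] [ 3.2 -5.5  5.8]
```

```bash
python3 -m pendant '255 2.5 -5.5 0 0;255 0 0 2.5 0;255 0 0 2 0;255 0 0 1 0;255 0 0 0 0;255 0 0 0 0';python3 plan.py .4278 .3219 .0797 61
```

```text
t: 30.0
ee_pos: [0.4267, 0.321, 0.0796]
ee_rot: [-0.0, 0.862, 0.506, 0.0]
contact_force: [-2.1, -0.6, 7.7]
grip_width: 0.0491
grip_force: 42.2
t 30.0 yaw 60.8 q6 156.0 tilt 0.02 turn units -0.02 shift before/after turn [ 1.3  0.5 -0.1] [ 1.3  0.5 -0.1]
```

```bash
python3 -m pendant '160 0 0 0 0;0 0 0 0 0;0 0 0 0 0;0 0 0 -20 0;0 0 0 -40 0;0 0 0 -55 0;0 0 0 -40 0;0 0 0 0 0'; python3 -m pendant '0 -50 0 -20 0;0 -60 0 -20 0;0 -60 0 -20 0;0 -60 0 0 0;0 -60 0 0 0;0 -60 0 0 0;0 -60 0 0 0;0 -50 0 0 0'; python3 - <<'E'
from h import *
img=grab_frame("top"); I=camera_info("top")
cv2.imwrite("pics/top1.png",cv2.resize(img[120:270,90:420],None,fx=2.4,fy=2.4,interpolation=cv2.INTER_CUBIC)[:,:,::-1])
def cen(c,h,k,z,t=None):
    k=blob(img,c,h,k,t); return rect(ray(I,k,z))
for n,c,h in [("narrow",(140,169),24),("ring",(143,229),28),("wide",(198,222),26),("oblong",(311,159),26)]: print(n,*cen(c,h,"white",.003))
cv2.imwrite("pics/scene1.png",cv2.resize(grab_frame("scene")[120:270,80:440],None,fx=2.2,fy=2.2,interpolation=cv2.INTER_CUBIC)[:,:,::-1])
E
```

```text
t: 31.0
ee_pos: [0.4287, 0.3223, 0.2374]
ee_rot: [-0.0, 0.862, 0.506, 0.004]
contact_force: [0.2, 0.1, 0.2]
grip_width: 0.0855
grip_force: 0.0
t: 32.0
ee_pos: [0.2016, -0.0804, 0.2924]
ee_rot: [-0.0, 0.862, 0.507, -0.0]
contact_force: [0.8, -0.7, 0.2]
grip_width: 0.0855
grip_force: 0.0
narrow [599.8629 336.8396] [95.8633 95.7511] 82.5474853515625
ring [427.8535 321.7973] [96.739  94.3906] -44.76226043701172
wide [442.6205 166.7483] [96.7447 95.8346] -69.24287605285645
oblong [ 613.6797 -158.2769] [96.6914 94.8214] 60.82390213012695
```

View pics/top1.png

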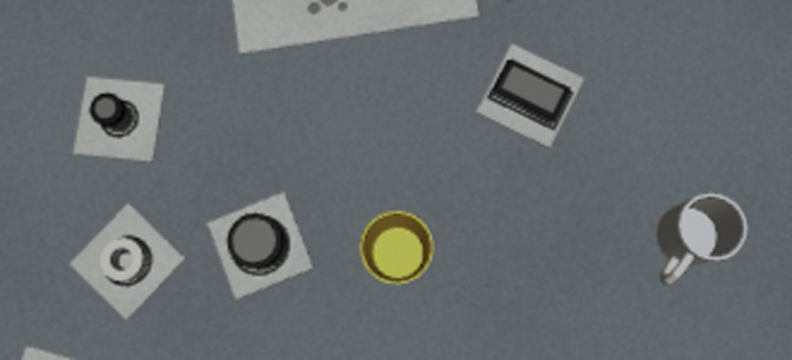

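View pics/scene1.png

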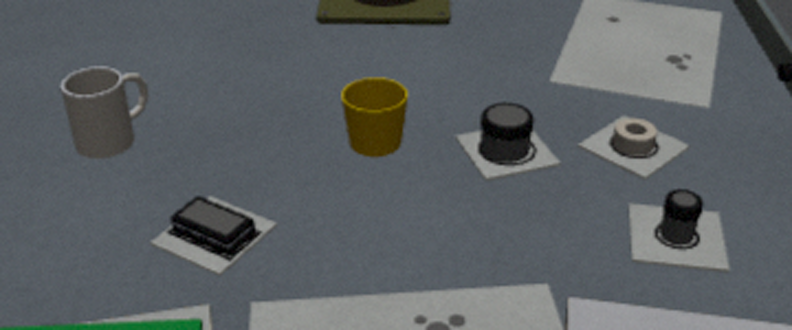

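Both views show all four pieces upright on their cards, with the mug and tub unmoved. I'll check the top-face centres, (108,107), (251,239), (122,260) and (533,90) in the top crop, numerically.

```bash
python3 - <<'E'
from h import *
I=camera_info("top")
for n,u,z,c in [("narrow",(108,107),.051,(599.9,336.8)),("wide",(251,239),.051,(442.6,166.8)),("tape",(122,260),.027,(427.8,321.9)),("pad",(534,90),.025,(613.7,-158.3))]:
    P=ray(I,[[(u[0]+.5)/2.4+90-.5,(u[1]+.5)/2.4+120-.5]],z)[0]*1000; print(n,P,"off",P[:2]-c)
E
```

```text
narrow [600.8225 333.149   51.    ] off [ 0.9225 -3.651 ]
wide [443.9353 167.3685  51.    ] off [1.3353 0.5685]
tape [426.8775 319.1562  27.    ] off [-0.9225 -2.7438]
pad [ 612.473  -159.8562   25.    ] off [-1.227  -1.5562]
```

All four pieces are within 4 mm of their card centres, so I'm handing in.

```bash
python3 -c "
from station import *
print(sign_off())"
```

```text
the job is handed in; nothing more can be done
None
```

The job is handed in: all four pieces stand flat on their own cards, each measured within about 4 mm of centre, with the ink pad aligned to its oblong and the mug and tub left where they stood (no verdict came back).

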